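# Click-tighten the heat press clamp bolt

## Robot

A 7-joint arm with a two-finger parallel gripper is mounted at the origin on the work surface. World frame = base frame: x ahead of the robot, y to its left, z up, the work surface at z = 0. Lengths are in mm, angles in rad, forces in N, time in s.
With the tool pointing down it reaches from about 400 to 875 mm from the base axis. Payload 4.4 kg.
Tool frame: the origin (TCP) lies at the very end of the fingers, on their centre line; the grasp point (between the pads) lies 19 mm behind it; z points along the fingers, y is the direction in which the jaws open and shut (so a half turn about z gives the same grasp; the last joint's range is limited). The gripper opens to 85 mm and grips with 20 to 120 N. Pads are 22 mm wide; open, the fingers measure 114 mm over their backs; the gripper's body (76 mm by 85 mm) begins 54 mm behind the grasp point. The pads swing forward as they close: fully open they stand 13 mm farther back than shut.
Start: joints at [1.132, 0.628, 0.038, 1.517, -0.027, 0.996, -0.02], TCP at [236.774, -605.356, 231.313] pointing down, gripper open.
Joint ranges: [-3.06, 3.06], [-0.37, 2.12], [-1.25, 1.32], [0.18, 2.47], [-1.1, 4.24], [0.23, 1.98], [-2.94, 2.94]. Speed limits (rad/s): [2.57, 2.57, 3.14, 3.14, 3.14, 3.14, 3.14].

## Interface

Orientations are given as a unit quaternion [x, y, z, w].
In Python, from plant import ctrl, cams, job_done gives the robot as it stands. The module is installed in compiled form; this text tells all that it offers.
- The arm moves only by the tool send_rows, never from a script. Its argument "commands" is a list of rows, each a list of 4 numbers: the shift along the tool's x, y, z in mm, then the turn about the tool's z in rad. A call has 1 to 5 rows; each row shifts and turns the commanded pose from where the row before left it, along the tool's axes as they then stand; what a row does not reach is not made up. A row lasts 1/10 s, in which the tool goes at most 50 mm and 8.59 degrees, less where a joint would pass 70% of its speed; a pose out of reach is approached as far as the arm can. A call is refused whole if a number of a shift passes 50 or a number of a turn 0.15, either way. A call with a gripper value outside its range is refused whole. "grip" is the closure in counts, from 0 (fully open) to 255 (shut), set as the call begins (left out, the last holds). The fingers move at their own pace and stop on an object; "grip_force" is the grip in N (left out, the last holds). Time passes only in rows, so rows that do not move let the fingers close. It gives the time, the measured TCP pose, the force and the opening at its end, in the units of the state.
- ctrl.get_state(): the state, without advancing time (a new reading comes with each control period).
- cams.snapshot(name): name is "side" or "top"; returns (picture, depth): 384x512x3 uint8, red, green, blue; 384x512 float32, mm along the optical axis (not along the pixel's ray), 0 where there is no reading.
- cams.calibration(name): a dict with "intrinsics" (3x3 intrinsics, pixels), "R" (3x3) and "t" (3): a world point X has camera coordinates R X + t. Camera axes: x right, y down, z forward; pixel columns grow to the right and rows downward; lengths in mm; the calibration is good to about 2 mm. A picture is of the moment at which its call begins. calibration takes no time and is no camera call.
- job_done(): hands the job in, once; it reports no verdict.
The state is a dict: "time": time; "qpos": joint angles; "dq": joint speeds; "joint_efforts": joint torques, N m; "ee_pos": TCP position; "tcp_rot": TCP orientation; "wrist_force": force on the tool from outside, world axes, zero at the start; "ft_torque": the same for the moment, N m; "width": opening from 0.0 (shut) to 1.0 (fully open).
Only numpy, scipy, OpenCV 4.12 (cv2) and the standard library are available. Lean on these libraries where they do the work, as an engineer would, in place of code of your own. Each camera call takes 0.05 s, during which the arm holds its last target.

## Task

Take the click wrench from its blue cradle, set its square ring fully down over the square bolt on top of the heat press, and turn it clockwise until the bolt is home and the wrench clicks (its handle kinks). Stop at the click - do not force the handle on towards the end of its kink - then ease off so that it springs straight, and let go, leaving the wrench sitting flat on the bolt. Work gently on the press and leave the other things on the table alone.

Things in the scene. Friction and masses are not known exactly. Their poses are not given: they have to be found in the camera images.
- wrench_socket (a point): click wrench, 210 mm, 0.44 kg, balanced 55 mm along this point's +x: a steel square ring (53 mm outside, 32.6 mm square hole right through, 20 mm high) and a black handle that runs along +x. This point: the hole's centre at the underside; z up. The ring's sides are parallel to x and y. The breakaway hinge (vertical) is 42 mm along +x
- wrench_grip (a point): centre (half-way up) of the black rubber handle, at the yellow stripe between two red bands, 125 mm from the ring's centre. There the handle is 24 mm wide, 20 mm high, flat-sided and runs along this point's x (grip across y), with 40 mm of rubber either way. In the blue cradle its underside is 30 mm above the table, with 24 mm free below it
- wrench_handle (a joint): kink of the breakaway hinge, rad: 0 straight, grows as the handle is pushed clockwise (from above). A spring keeps it straight until 1.2 N m at the hinge (some 12 N on the grip), then it gives and resistance falls to half by 0.3; clicked from 0.12, overtightened past 0.30, hard stop at 0.42. Springs back to 0 when eased off. Cannot kink anticlockwise
- bolt_head (a point): the bolt: bright steel square head, 30 mm across flats, vertical, amid the dark spring plate on the press. This point: on its axis at the plate's top (160 mm above the table), x and y parallel to the flats, turning with it. The head reaches 19 mm above, then a 6 mm taper (29 to 18 mm across). The ring goes over it with 1.3 mm to spare a side (0.08 rad of play) to rest on the plate
- bolt_corner (a point): top corner of the bolt head with the yellow dot, 21 mm from its axis. The bolt tightens clockwise against about 0.6 N m of friction (some 4 N on the grip) and comes home after a further 0.3 to 0.7 rad, which cannot be seen beforehand; then it stops dead
- press: closed heat press, fixed; origin on the table under the bolt. Black heating plate 300 x 230 mm, top at 115 mm; above it the spring plate, 150 mm square, top at 160 mm. On the -y side of the bolt: from 65 mm off a black beam, from 160 mm off a red tower 320 mm high with a lever. Free for the handle on its +y, +x and -x sides
- spanner: plain steel open-ended spanner, 170 mm long, lying on the table near the robot
- screwdriver: orange screwdriver, 200 mm, lying on the table
- scraper: black-handled flat steel scraper, 200 mm, lying on the table
- tape_roll: yellow tape roll, 90 mm across, 25 mm high
- spray: white bottle with blue label and red cap, 56 mm across, 150 mm high
- mug: white mug, 80 mm across, 90 mm high
- spare_bolt: spare square-head bolt standing on its head, 46 mm high; not for this job
Things that resemble listed ones, but are neither listed nor needed, are in the scene too. What is shaped like the part that bears wrench_socket but green is not meant.

How it is judged:
By the outcome, as a careful person would: the job done as asked, in the order asked, and still so for the second after the job is handed in, with the robot touching nothing.
It also fails if it takes over 67 s, if anything falls off the work surface, if the arm or the gripper's body presses on something with over 40 N, if the wrist force passes 120 N, or if a joint passes its speed limit or range.

## Working session

There is one attempt and no reset: what is moved stays moved. The work goes in short steps, Python scripts to look and compute and a tool call to move; the robot and the scene stay as the last step left them, time stands still between calls to the robot, and variables do not carry over. Pictures are saved under pics/ and viewed, and the job is handed in when it is done.

Besides the shell and the picture viewer there is one more tool, called after "Request:" as name(argument=value, ...), one argument or row to a line, values as JSON. send_rows: Moves the arm, as the interface text tells. Its arguments: {"type":"object","properties":{"commands":{"type":"array"},"grip":{"type":"number"},"grip_force":{"type":"number"}},"required":["commands"]}

```bash
mkdir -p pics; cat > h.py <<'E'
import numpy as np, cv2
from plant import ctrl,cams,job_done
from scipy.spatial.transform import Rotation as R
def snap(n,fn=None):
    im,d=cams.snapshot(n)
    if fn: cv2.imwrite(f'pics/{fn}.png',im[:,:,::-1])
    np.savez(f'/tmp/{n}.npz',im=im,d=d)
    return im,d
def pts(n,d):
    c=cams.calibration(n);K=np.array(c['intrinsics']);Rm=np.array(c['R']);t=np.array(c['t'])
    v,u=np.mgrid[:d.shape[0],:d.shape[1]]
    P=np.stack([(u-K[0,2])/K[0,0]*d,(v-K[1,2])/K[1,1]*d,d],-1)
    return (P-t)@Rm
def ray(n,u,v,z):
    c=cams.calibration(n);K=np.array(c['intrinsics']);Rm=np.array(c['R']);t=np.array(c['t'])
    o=-Rm.T@t; r=Rm.T@np.linalg.solve(K,[u,v,1]); return o+r*(z-o[2])/r[2]
def proj(n,X):
    c=cams.calibration(n);p=np.array(c['intrinsics'])@(np.array(c['R'])@np.array(X,float)+np.array(c['t']));return p[:2]/p[2]
E
python3 - <<'E'
from h import *
for n in('top','side'):
    snap(n,n+'0'); c=cams.calibration(n); print(c)
s=ctrl.get_state();print(s)
E
```

```text
{'intrinsics': array([[478.91337778,   0.        , 251.73901405],
       [  0.        , 478.91337778, 202.59471612],
       [  0.        ,   0.        ,   1.        ]]), 'R': array([[ 0.00630936, -0.99997925, -0.00130326],
       [-0.99572348, -0.00616238, -0.09217794],
       [ 0.092168  ,  0.00187927, -0.9957417 ]]), 't': array([  69.4368231 ,  509.88218076, 1616.33472356])}
{'intrinsics': array([[477.79760825,   0.        , 258.13112643],
       [  0.        , 477.79760825, 191.21337613],
       [  0.        ,   0.        ,   1.        ]]), 'R': array([[-0.05447404, -0.99848632,  0.00759228],
       [-0.56525943,  0.02456896, -0.82454724],
       [ 0.8231126 , -0.04920803, -0.56574218]]), 't': array([  94.90818667,  372.58568101, 1289.79634951])}
{'time': 0.1, 'qpos': array([ 1.1321794 ,  0.62921315,  0.03845661,  1.51824239, -0.02701793,
        0.99629975, -0.01999414]), 'dq': array([ 0.00012506, -0.00211019,  0.00095502, -0.00256057, -0.00086743,
        0.00078321, -0.00125423]), 'joint_efforts': array([ 3.26140485e-03, -5.64536619e+01,  1.23046238e+00, -1.93972993e+01,
        1.12395707e-02,  5.46992873e-03,  3.43653119e-05]), 'ee_pos': array([ 236.58665576, -604.83287414,  230.51568337]), 'tcp_rot': array([ 9.82677057e-01,  1.85324377e-01, -1.55166176e-04, -8.07528419e-04]), 'wrist_force': array([ 0.38884396, -0.02862896, -0.03244397]), 'ft_torque': array([ 0.0546175 ,  0.01230428, -0.02103884]), 'width': 1.0014356122926291}
```

View pics/top0.png

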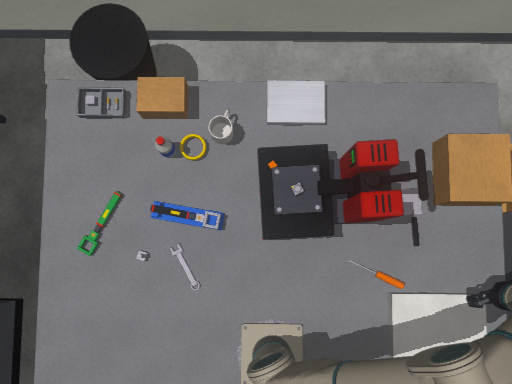

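View pics/side0.png

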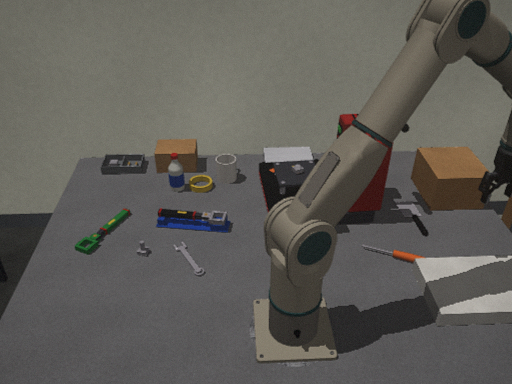

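```bash
python3 - <<'E'
from h import *
z=np.load('/tmp/top.npz');im=z['im'][:,:,::-1];d=z['d']
a=cv2.resize(im[192:242,140:235],None,fx=8,fy=8,interpolation=cv2.INTER_CUBIC)
b=cv2.resize(im[155:225,262:332],None,fx=8,fy=8,interpolation=cv2.INTER_CUBIC)
cv2.imwrite('pics/za.png',a);cv2.imwrite('pics/zb.png',b)
P=pts('top',d)
print('ring',P[215:226,205:222,2].round(0).astype(int))
print('bolt',P[182:196,290:305,2].round(0).astype(int))
hsv=cv2.cvtColor(im,cv2.COLOR_BGR2HSV)
m=cv2.inRange(hsv,(20,120,100),(35,255,255))
n,l,st,c=cv2.connectedComponentsWithStats(m)
for i in range(1,n):print(st[i],c[i])
E
```

```text
ring [[51 51 57 31 26 26 27 33 47 42 52 50 50 51 47 47  6]
 [48 51 37 29 34 31 26 33 34 27 27 24 57 53 53 27  7]
 [52 51 36 29 23 30 23 34 33 26 29 35 53 49 53 22 11]
 [49 48 31 31 29 26 34 28 37 29 24 31 48 50 49 19 14]
 [51 52 35 24 28 29 31 32 28 38 36 45 45 52 49 10  0]
 [53 45 29 31 24 28 27 27 30 25 26 50 47 50 40  3  0]
 [44 40 34 30 41 29 29 29 25 30 36 51 52 49 30  1  1]
 [48 34 25 32 36 31 26 33 36 33 30 42 58 51 25  9  2]
 [42 26 31 29 31 24 33 32 27 28 33 46 49 51 15  5  0]
 [45 58 53 45 27 31 29 30 31 33 49 47 47 52 11  9  9]
 [48 54 55 52 47 55 50 46 48 28 44 53 46 33  6  8  8]]
bolt [[162 160 161 157 160 161 156 161 157 174 159 153 164 160 162]
 [161 161 150 159 161 157 160 179 178 177 161 154 166 163 169]
 [161 156 155 160 166 175 174 174 182 172 179 155 153 162 160]
 [159 159 160 177 181 182 189 183 188 188 177 162 157 157 155]
 [156 176 177 178 182 178 179 184 186 189 181 180 157 158 157]
 [160 173 178 177 179 183 186 182 190 179 183 182 167 164 155]
 [157 163 179 183 186 182 186 188 183 183 189 178 178 163 164]
 [160 154 177 183 184 182 183 181 186 184 176 180 179 155 158]
 [159 160 165 182 182 184 183 178 185 182 185 176 179 176 154]
 [162 155 160 184 179 183 186 190 177 175 178 176 176 156 164]
 [160 154 162 169 180 179 185 184 176 181 177 159 156 162 162]
 [163 159 155 162 177 175 176 177 177 165 159 157 154 162 159]
 [163 160 158 159 173 178 171 159 159 159 159 162 154 163 165]
 [158 152 157 161 157 158 161 168 164 156 164 157 163 154 164]]
[107  98   2   5  10] [107.5 100. ]
[116  99   2   4   7] [116.42857143 100.28571429]
[180 134  26  26 236] [192.62288136 146.40677966]
[292 186   2   2   3] [292.33333333 186.33333333]
[103 209   6   9  25] [105.28 212.96]
[170 210  10   5  33] [174.72727273 212.24242424]
[199 217   2   2   3] [199.33333333 217.33333333]
[ 91 233   4   3  10] [ 92.8 234. ]
```

View pics/za.png

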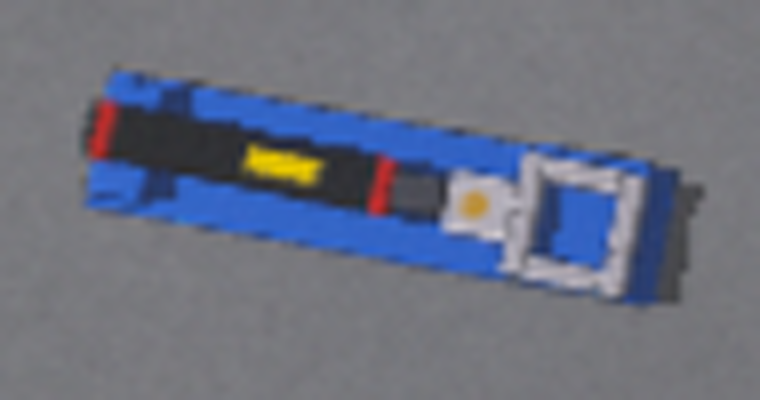

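View pics/zb.png

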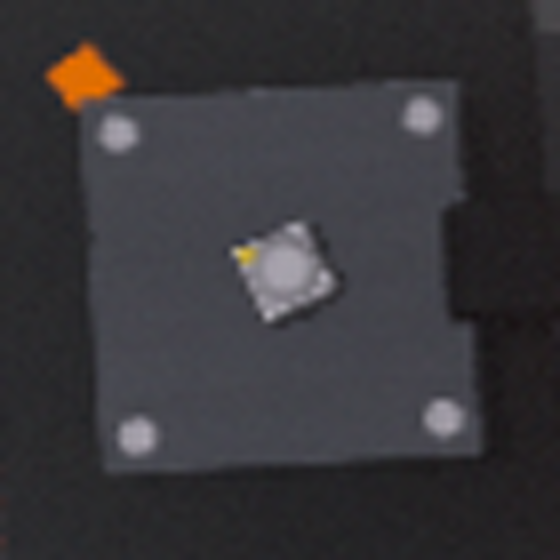

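```bash
cat >> h.py <<'E'
def sq(n,mask,z,off):
    # mask at 8x upsample -> minAreaRect in world
    cs,_=cv2.findContours(mask,cv2.RETR_EXTERNAL,cv2.CHAIN_APPROX_NONE)
    c=max(cs,key=cv2.contourArea)[:,0,:].astype(float)
    W=np.array([ray(n,off[0]+(u+.5)/8-.5,off[1]+(v+.5)/8-.5,z)[:2] for u,v in c])
    return cv2.minAreaRect(W.astype(np.float32))
E
python3 - <<'E'
from h import *
im=np.load('/tmp/top.npz')['im'][:,:,::-1];d=np.load('/tmp/top.npz')['d']
up=lambda x0,y0,x1,y1:cv2.resize(im[y0:y1,x0:x1],None,fx=8,fy=8,interpolation=cv2.INTER_CUBIC)
a=up(140,192,235,242);b=up(262,155,332,225)
# blue hole inside ring and red bands
h=cv2.cvtColor(a,cv2.COLOR_BGR2HSV)
stl=((h[...,1]<50)&(h[...,2]>140)).astype(np.uint8)*255
cs,hi=cv2.findContours(stl,cv2.RETR_CCOMP,cv2.CHAIN_APPROX_NONE)
for c,x in zip(cs,hi[0]):
    if cv2.contourArea(c)>1500: 
        r=cv2.minAreaRect(c);print('steel',x[3],r,ray('top',140+(r[0][0]+.5)/8-.5,192+(r[0][1]+.5)/8-.5,50))
for nm,lo,hi_ in(('red',(0,120,80),(8,255,255)),('yel',(22,120,120),(35,255,255))):
    m=cv2.inRange(h,lo,hi_); n,l,st,ce=cv2.connectedComponentsWithStats(m)
    for i in range(1,n):
        if st[i][4]>300: print(nm,st[i],ray('top',140+(ce[i][0]+.5)/8-.5,192+(ce[i][1]+.5)/8-.5,50))
h=cv2.cvtColor(b,cv2.COLOR_BGR2HSV)
m=((b.min(2)>115)|((h[...,1]>100)&(h[...,2]>120))).astype(np.uint8)*255
k=np.zeros_like(m);k[200:340,210:360]=m[200:340,210:360]
print('bolt',sq('top',k,179,(262,155)), cv2.boundingRect(k))
for u,v in((240,252),(300,225),(338,285),(270,320)):print(ray('top',262+u/8,155+v/8,179))
P=pts('top',d)
m=(P[...,2]>150)&(P[...,2]<170)&(P[...,0]>500)&(P[...,0]<800)&(abs(P[...,1])<200)
print('plate',P[m].mean(0),cv2.minAreaRect(P[m][:,:2].astype(np.float32)))
m=(P[...,2]>250)&(P[...,1]>-400)&(P[...,0]>450);print('tower',P[m].min(0),P[m].max(0))
E
```

```text
steel -1 ((538.5824584960938, 218.33200073242188), (188.9965362548828, 124.29357147216797), 11.611486434936523) [451.21847387 222.87595553  50.        ]
steel 1 ((571.652587890625, 225.240234375), (90.17119598388672, 98.08572387695312), 10.911128044128418) [448.40208153 208.94927816  50.        ]
red [ 89 105  27  51 804] [486.624464   407.22849489  50.        ]
red [367 165  27  47 494] [463.26647419 289.56247767  50.        ]
yel [ 244  146   78   39 1870] [472.96116826 331.13141775  50.        ]
bolt ((540.8074951171875, -67.92841339111328), (30.96980857849121, 30.169570922851562), 26.40767478942871) (232, 223, 100, 98)
[546.05874305 -52.4720386  179.        ]
[556.77528949 -75.80691975 179.        ]
[533.38851014 -90.48643146 179.        ]
[519.56221017 -64.06696759 179.        ]
plate [558.71388976 -66.14191174 159.56533147] ((559.12158203125, -85.62403106689453), (118.20392608642578, 189.43832397460938), 0.03713164106011391)
tower [ 450.00159249 -399.93556281  250.05508376] [ 668.0008006  -216.40989552  358.41647233]
```

```bash
cat >> h.py <<'E'
def pose():
    s=ctrl.get_state();M=R.from_quat(s['tcp_rot']).as_matrix()
    return s,np.array(s['ee_pos']),np.arctan2(M[1,0],M[0,0]),M
def plan(p,psi,wps,step=45,ang=.13):
    # wps: list of (x,y,z,yaw_rad); prints rows in tool frame
    rows=[];p=np.array(p,float)
    for w in wps:
        q=np.array(w[:3],float);n=int(max(1,np.ceil(np.linalg.norm(q-p)/step),np.ceil(abs(w[3]-psi)/ang)))
        for i in range(n):
            k=n-i;dp=(q-p)/k;da=(w[3]-psi)/k
            xt=np.array([np.cos(psi),np.sin(psi)]);yt=np.array([np.sin(psi),-np.cos(psi)])
            r=[round(float(dp[:2]@xt),1),round(float(dp[:2]@yt),1),round(float(-dp[2]),1),round(float(-da),3)]
            p=p+np.array([*(r[0]*xt+r[1]*yt),-r[2]]);psi-=r[3];rows.append(r)
    for i in range(0,len(rows),5):print(rows[i:i+5])
    print('end',p.round(1),round(psi,3))
E
python3 - <<'E'
from h import *
s,p,psi,M=pose();print(p,psi)
im=np.load('/tmp/top.npz')['im'];h=cv2.cvtColor(im,cv2.COLOR_RGB2HSV)
m=cv2.inRange(h,(0,150,80),(8,255,255))>0;P=pts('top',np.load('/tmp/top.npz')['d'])
m[:,:335]=0;m[230:]=0;Q=P[m];Q=Q[Q[:,2]>100];print(Q.min(0),Q.max(0))
y=np.deg2rad(78.6)
plan([236.8,-605.4,231.3],psi,[(290,-460,400,.37),(340,-300,430,.5),(430,0,430,1.0),(473,331,150,y)])
E
```

```text
[ 236.58665576 -604.83287414  230.51568337] 0.3728040258316137
[ 358.28922546 -351.54539645  100.68131629] [ 664.54143341   69.53993479 1656.54226557]
[[17.1, -19.3, -28.1, 0.0], [17.1, -19.3, -28.1, 0.001], [17.1, -19.4, -28.1, 0.0], [17.0, -19.4, -28.1, 0.001], [17.0, -19.4, -28.1, 0.0]]
[[17.1, -19.3, -28.2, 0.001], [26.1, -32.8, -7.5, -0.033], [27.2, -31.9, -7.5, -0.032], [28.2, -31.0, -7.5, -0.033], [29.2, -30.1, -7.5, -0.032]]
[[31.8, -31.5, 0.0, -0.071], [34.0, -29.1, 0.0, -0.072], [36.0, -26.6, 0.0, -0.071], [37.8, -24.0, 0.0, -0.072], [39.4, -21.2, 0.0, -0.071]]
[[40.8, -18.3, 0.0, -0.072], [41.9, -15.4, 0.0, -0.071], [30.2, -14.3, 28.0, -0.037], [30.7, -13.1, 28.0, -0.037], [31.1, -12.0, 28.0, -0.037]]
[[31.6, -10.8, 28.0, -0.037], [31.9, -9.7, 28.0, -0.037], [32.3, -8.5, 28.0, -0.037], [32.6, -7.3, 28.0, -0.038], [32.8, -6.0, 28.0, -0.037]]
[[33.0, -4.8, 28.0, -0.038], [33.3, -3.6, 28.0, -0.037]]
end [473.  331.1 150. ] 1.372
```

Request:
send_rows(
  commands=[
    [17.1,-19.3,-28.1,0],
    [17.1,-19.3,-28.1,0],
    [17.1,-19.4,-28.1,0],
    [17,-19.4,-28.1,0],
    [17,-19.4,-28.1,0],
  ],
  grip=0,
)

```text
time: 0.6
ee_pos: [281.1, -482.8, 372.5]
tcp_rot: [0.983, 0.185, -0.0, -0.0]
wrist_force: [0.6, 0.3, 1.1]
width: 1.002
```

Request:
send_rows(
  commands=[
    [17.1,-19.3,-28.2,0],
    [26.1,-32.8,-7.5,-0.033],
    [27.2,-31.9,-7.5,-0.032],
    [28.2,-31,-7.5,-0.033],
    [29.2,-30.1,-7.5,-0.032],
  ],
)

```text
time: 1.1
ee_pos: [339.4, -297.9, 430.1]
tcp_rot: [0.968, 0.249, -0.0, -0.0]
wrist_force: [0.2, -0.6, 0.6]
width: 1.004
```

Request:
send_rows(
  commands=[
    [31.8,-31.5,0,-0.071],
    [34,-29.1,0,-0.072],
    [36,-26.6,0,-0.071],
    [37.8,-24,0,-0.072],
    [39.4,-21.2,0,-0.071],
  ],
)

```text
time: 1.6
ee_pos: [402.9, -83.4, 430.0]
tcp_rot: [0.908, 0.418, -0.0, 0.0]
wrist_force: [0.8, -0.7, 0.6]
width: 1.003
```

Request:
send_rows(
  commands=[
    [40.8,-18.3,0,-0.072],
    [41.9,-15.4,0,-0.071],
    [30.2,-14.3,28,-0.037],
    [30.7,-13.1,28,-0.037],
    [31.1,-12,28,-0.037],
  ],
)

```text
time: 2.1
ee_pos: [440.9, 101.0, 345.0]
tcp_rot: [0.849, 0.529, 0.0, 0.0]
wrist_force: [0.1, -1.3, 0.3]
width: 1.003
```

Request:
send_rows(
  commands=[
    [31.6,-10.8,28,-0.037],
    [31.9,-9.7,28,-0.037],
    [32.3,-8.5,28,-0.037],
    [32.6,-7.3,28,-0.038],
    [32.8,-6,28,-0.037],
  ],
)

```text
time: 2.6
ee_pos: [461.9, 266.4, 204.5]
tcp_rot: [0.796, 0.606, -0.0, 0.0]
wrist_force: [0.9, 0.3, 0.9]
width: 1.0
```

Request:
send_rows(
  commands=[
    [33,-4.8,28,-0.038],
    [33.3,-3.6,28,-0.037],
    [0,0,0,0],
  ],
)

```text
time: 2.9
ee_pos: [467.5, 335.7, 146.0]
tcp_rot: [0.771, 0.637, -0.002, -0.002]
wrist_force: [-1.5, 0.2, 0.2]
width: 1.002
```

```bash
python3 - <<'E'
from h import *
s,p,psi,M=pose();print(p,np.rad2deg(psi),M.round(4),s['wrist_force'])
a,d=snap('side','s1');b,e=snap('top','t1')
cv2.imwrite('pics/s1z.png',cv2.resize(a[100:260,130:330,::-1],None,fx=4,fy=4,interpolation=cv2.INTER_CUBIC)[:600])
# bolt in side view
cv2.imwrite('pics/s1b.png',cv2.resize(a[150:190,270:325,::-1],None,fx=10,fy=10,interpolation=cv2.INTER_CUBIC))
print(proj('side',[473,331,50]),proj('side',[448.4,209,50]),proj('side',[541,-68,185]))
E
```

```text
[467.50821578 335.71882224 145.97092171] 79.13219319568024 [[ 1.885e-01  9.820e-01 -6.100e-03]
 [ 9.821e-01 -1.885e-01  7.000e-04]
 [-5.000e-04 -6.100e-03 -1.000e+00]] [-1.53151124  0.24422503  0.18603607]
[181.84462818 212.29568574] [217.4900858  215.69758308] [297.5354456  165.64414233]
```

View pics/s1z.png

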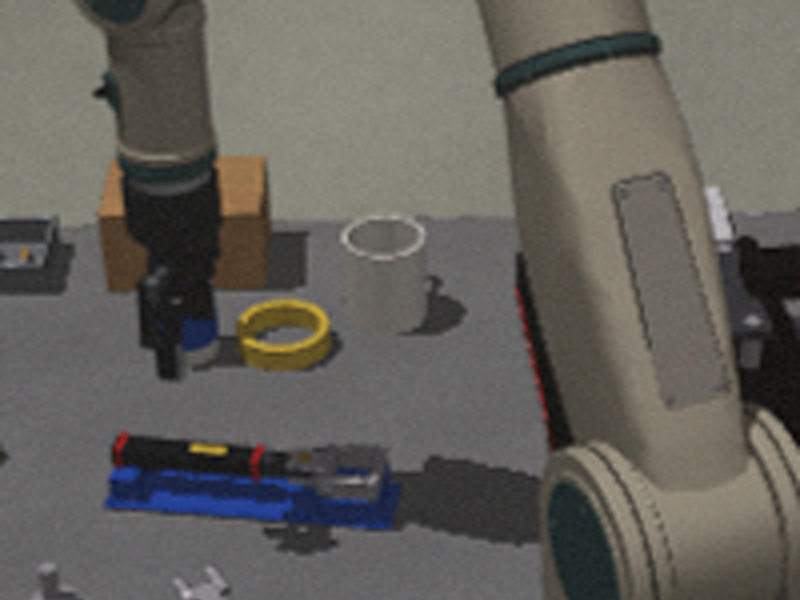

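View pics/s1b.png

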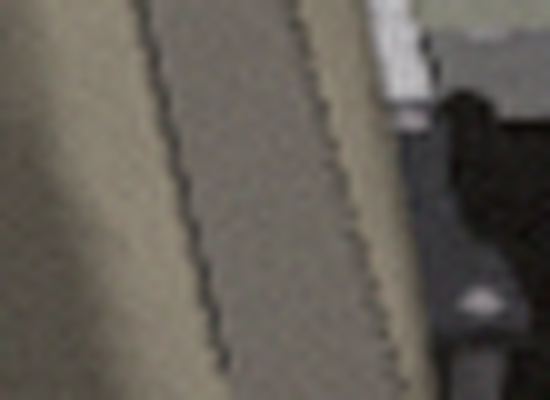

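Request:
send_rows(
  commands=[
    [0,0,0,0],
    [0,0,0,0],
  ],
)

```text
time: 3.2
ee_pos: [471.3, 330.5, 151.0]
tcp_rot: [0.774, 0.634, 0.001, 0.001]
wrist_force: [0.2, -0.7, -0.2]
width: 0.999
```

```bash
python3 - <<'E'
from h import *
s,p,psi,M=pose();print(p,np.rad2deg(psi),M.round(4),s['wrist_force'])
plan(p,psi,[(473,331,60,np.deg2rad(78.6)),(473,331,22,np.deg2rad(78.6))],step=25)
im=cv2.imread('pics/side0.png');b=cv2.resize(im[155:185,275:320],None,fx=14,fy=14,interpolation=cv2.INTER_CUBIC);cv2.imwrite('pics/s0b.png',b)
print(proj('side',[541,-68,185]))
E
```

```text
[471.25868349 330.50904678 151.02981077] 78.65650732195414 [[ 1.967e-01  9.805e-01  1.600e-03]
 [ 9.805e-01 -1.967e-01 -1.000e-04]
 [ 2.000e-04  1.600e-03 -1.000e+00]] [ 0.22769603 -0.72120982 -0.16054098]
[[0.2, 0.4, 22.8, 0.0], [0.2, 0.4, 22.7, 0.0], [0.2, 0.4, 22.8, 0.0], [0.2, 0.4, 22.7, 0.001], [0.0, 0.0, 19.0, -0.0]]
[[0.0, 0.0, 19.0, -0.0]]
end [473. 331.  22.] 1.372
[297.5354456  165.64414233]
```

View pics/s0b.png

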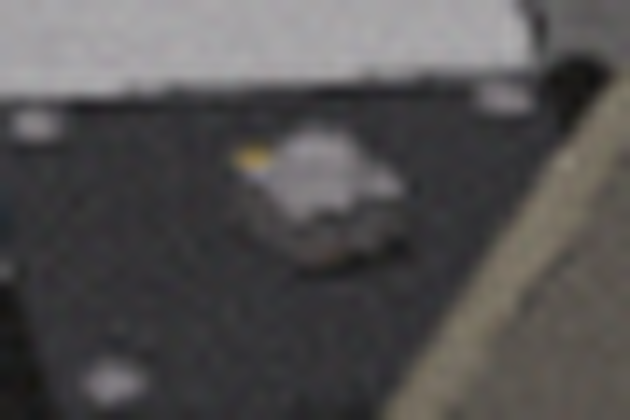

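Request:
send_rows(
  commands=[
    [0.2,0.4,22.8,0],
    [0.2,0.4,22.7,0],
    [0.2,0.4,22.8,0],
    [0,0,15,0],
    [0,0,0,0],
  ],
)

```text
time: 3.7
ee_pos: [471.3, 330.5, 65.6]
tcp_rot: [0.773, 0.634, -0.001, 0.0]
wrist_force: [-0.5, -0.8, 0.3]
width: 1.0
```

Request:
send_rows(
  commands=[
    [0,0,15,0],
    [0,0,15,0],
    [0,0,10,0],
    [0,0,4,0],
    [0,0,0,0],
  ],
)

```text
time: 4.2
ee_pos: [471.3, 331.9, 22.0]
tcp_rot: [0.773, 0.635, -0.001, -0.0]
wrist_force: [0.4, 0.5, 0.1]
width: 1.002
```

Request:
send_rows(
  commands=[
    [0,0,0,0],
    [0,0,0,0],
  ],
)

```text
time: 4.4
ee_pos: [472.0, 332.4, 23.2]
tcp_rot: [0.773, 0.635, 0.0, -0.0]
wrist_force: [0.2, 0.3, -0.0]
width: 0.997
```

Request:
send_rows(
  commands=[
    [0,0,0,0],
    [0,0,0,0],
    [0,0,0,0],
    [0,0,0,0],
    [0,0,0,0],
  ],
  grip=255,
  grip_force=80,
)

```text
time: 4.9
ee_pos: [472.3, 332.3, 23.2]
tcp_rot: [0.773, 0.635, 0.001, 0.0]
wrist_force: [0.6, -0.5, 2.8]
width: 0.265
```

Request:
send_rows(
  commands=[
    [0,0,0,0],
    [0,0,0,0],
    [0,0,0,0],
    [0,0,0,0],
    [0,0,0,0],
  ],
)

```text
time: 5.4
ee_pos: [472.3, 332.2, 23.2]
tcp_rot: [0.773, 0.634, 0.001, 0.0]
wrist_force: [0.5, -0.8, 5.3]
width: 0.267
```

```bash
python3 - <<'E'
from h import *
s,p,psi,M=pose();print(p,np.rad2deg(psi),s['wrist_force'],s['ft_torque'],s['width'])
E
```

```text
[472.32588408 332.24281508  23.2121059 ] 78.76454460481659 [ 0.46762095 -0.83167091  5.27532803] [-0.11859808 -0.26036366  0.07497395] 0.26729191830622573
```

```bash
python3 - <<'E'
from h import *
s,p,psi,M=pose()
Y=np.deg2rad(116.4)
plan(p,psi,[(472.3,332.2,103,psi),(472.3,300,213,psi),(480,140,213,1.8),(485,44.5,213,Y)],step=22,ang=.05)
E
```

```text
[[-0.0, -0.0, -19.9, -0.0], [-0.0, -0.0, -20.0, -0.0], [-0.0, -0.0, -19.9, -0.0], [-0.0, -0.0, -20.0, -0.0], [-5.3, 1.0, -18.3, -0.0]]
[[-5.3, 1.1, -18.3, -0.0], [-5.3, 1.0, -18.3, -0.0], [-5.2, 1.1, -18.4, -0.0], [-5.3, 1.0, -18.3, -0.0], [-5.2, 1.1, -18.4, -0.0]]
[[-17.3, 4.3, 0.0, -0.047], [-17.5, 3.5, 0.0, -0.047], [-17.6, 2.7, 0.0, -0.047], [-17.7, 1.8, 0.0, -0.047], [-17.8, 1.0, 0.0, -0.047]]
[[-17.8, 0.2, 0.0, -0.048], [-17.8, -0.7, 0.0, -0.047], [-17.7, -1.6, 0.0, -0.048], [-17.6, -2.4, 0.0, -0.047], [-18.8, -3.4, 0.0, -0.046]]
[[-18.7, -4.2, 0.0, -0.046], [-18.4, -5.1, 0.0, -0.047], [-18.2, -5.9, 0.0, -0.046], [-17.9, -6.7, 0.0, -0.047]]
end [485.   44.5 213. ] 2.032
```

Request:
send_rows(
  commands=[
    [0,0,-5,0],
    [0,0,-10,0],
    [0,0,-20,0],
    [0,0,-20,0],
    [0,0,-20,0],
  ],
)

```text
time: 5.9
ee_pos: [471.1, 331.8, 98.4]
tcp_rot: [0.773, 0.635, -0.001, -0.0]
wrist_force: [0.2, 0.8, -5.2]
width: 0.265
```

Request:
send_rows(
  commands=[
    [-5.3,1,-20,0],
    [-5.3,1.1,-20,0],
    [-5.3,1,-20,0],
    [-5.2,1.1,-20,0],
    [-5.3,1,-20,0],
  ],
)

```text
time: 6.4
ee_pos: [470.8, 304.6, 198.5]
tcp_rot: [0.773, 0.635, -0.001, -0.0]
wrist_force: [0.9, -0.5, -4.2]
width: 0.266
```

```bash
python3 - <<'E'
from h import *
s,p,psi,M=pose();print(p,np.rad2deg(psi),s['wrist_force'],s['ft_torque'],s['width'])
snap('side','s2')
E
```

```text
[470.83331039 304.55840342 198.45251045] 78.78007982869966 [ 0.86337736 -0.54184428 -4.19359594] [ 0.38829402 -0.03284467  0.07440917] 0.2663680259079233
```

View pics/s2.png

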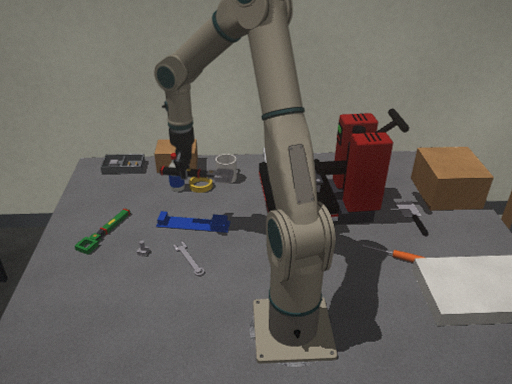

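Request:
send_rows(
  commands=[
    [-5.2,1,-12,0],
    [-17.3,4.3,0,-0.047],
    [-17.5,3.5,0,-0.047],
    [-17.6,2.7,0,-0.047],
    [-17.7,1.8,0,-0.047],
  ],
)

```text
time: 6.95
ee_pos: [474.2, 227.6, 209.1]
tcp_rot: [0.709, 0.705, -0.001, -0.0]
wrist_force: [0.9, -0.5, -4.4]
width: 0.263
```

Request:
send_rows(
  commands=[
    [-17.8,1,0,-0.047],
    [-17.8,0.2,0,-0.048],
    [-17.8,-0.7,0,-0.047],
    [-17.7,-1.6,0,-0.048],
    [-17.6,-2.4,0,-0.047],
  ],
)

```text
time: 7.45
ee_pos: [478.3, 138.7, 209.1]
tcp_rot: [0.621, 0.784, -0.001, -0.001]
wrist_force: [0.5, 0.0, -4.0]
width: 0.266
```

Request:
send_rows(
  commands=[
    [-18.8,-3.4,0,-0.046],
    [-18.7,-4.2,0,-0.046],
    [-18.4,-5.1,0,-0.047],
    [-18.2,-5.9,0,-0.046],
    [-17.9,-6.7,0,-0.047],
  ],
)

```text
time: 7.95
ee_pos: [483.2, 43.3, 209.1]
tcp_rot: [0.526, 0.85, -0.001, -0.001]
wrist_force: [1.2, -0.3, -3.7]
width: 0.263
```

Request:
send_rows(
  commands=[
    [0,0,0,0],
    [0,0,0,0],
    [0,0,0,0],
    [0,0,0,0],
  ],
)

```text
time: 8.35
ee_pos: [484.1, 45.4, 209.7]
tcp_rot: [0.526, 0.85, 0.0, -0.0]
wrist_force: [0.5, -0.1, -4.9]
width: 0.262
```

```bash
python3 - <<'E'
from h import *
s,p,psi,M=pose();print(p,np.rad2deg(psi),s['wrist_force'],s['ft_torque'],s['width'])
a,d=snap('top','t3');b,e=snap('side','s3')
cv2.imwrite('pics/t3z.png',cv2.resize(a[150:230,230:340,::-1],None,fx=7,fy=7,interpolation=cv2.INTER_CUBIC))
cv2.imwrite('pics/s3z.png',cv2.resize(b[110:200,200:330,::-1],None,fx=6,fy=6,interpolation=cv2.INTER_CUBIC))
E
```

```text
[484.12679529  45.39860893 209.73586415] 116.49302855346694 [ 0.48250442 -0.14393694 -4.89000548] [ 0.34918294  0.13596146 -0.0398141 ] 0.26249776133600106
```

View pics/t3z.png

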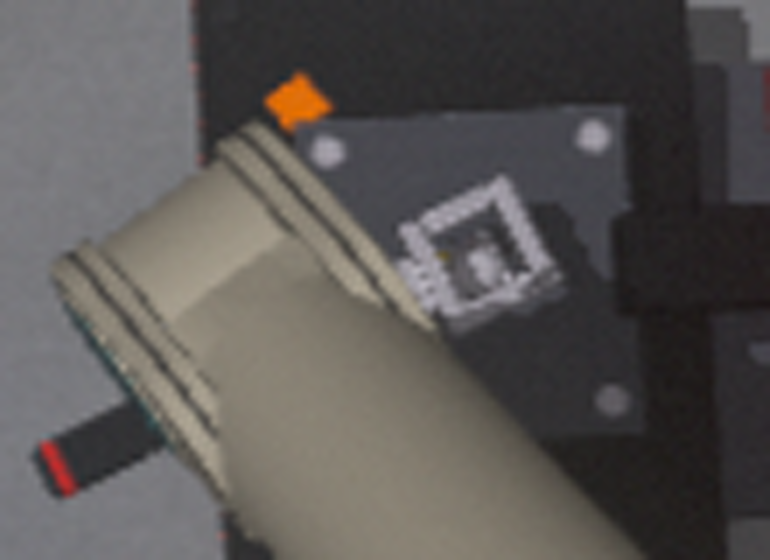

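View pics/s3z.png

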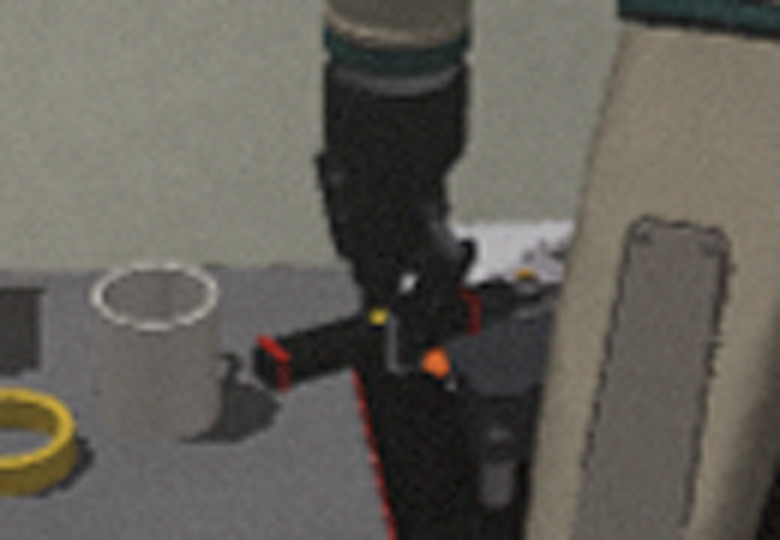

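```bash
python3 - <<'E'
from h import *
a=np.load('/tmp/top.npz')['im'][:,:,::-1]
cv2.imwrite('pics/t3zz.png',cv2.resize(a[170:200,282:314],None,fx=18,fy=18,interpolation=cv2.INTER_LANCZOS4))
z=209.7+26.8
M=np.deg2rad(116.5);c=np.array([484.1,45.4])-125.6*np.array([np.cos(M),np.sin(M)])
print('pred ring',c,proj('top',[*c,z]))
for s in(16.3,26.5):
  for k in range(4):
    A=M+np.pi/4+k*np.pi/2;q=proj('top',[*(c+s*2**.5*np.array([np.cos(A),np.sin(A)])),z]);print(s,((q+.5-[282,170])*18-.5).round(0))
for zz in(185,179):print('bolt',((proj('top',[541,-68,zz])+.5-[282,170])*18-.5).round(0))
E
```

```text
pred ring [540.14244533 -67.00375582] [298.45489532 186.07713427]
16.3 [261. 429.]
16.3 [437. 342.]
16.3 [348. 168.]
16.3 [173. 253.]
26.5 [233. 511.]
26.5 [519. 370.]
26.5 [376.  86.]
26.5 [ 90. 226.]
bolt [282. 331.]
bolt [279. 335.]
```

View pics/t3zz.png

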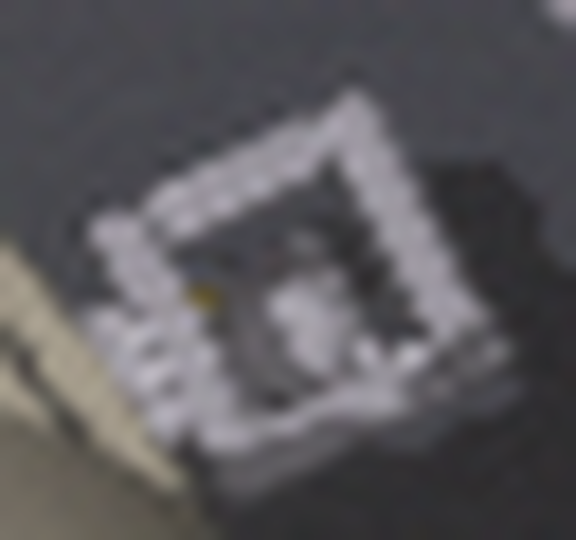

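```bash
python3 - <<'E'
from h import *
def blob(fn,box,n,thr,z,win):
    im=cv2.imread(fn);x0,y0,x1,y1=box
    b=cv2.GaussianBlur(cv2.resize(im[y0:y1,x0:x1],None,fx=8,fy=8,interpolation=cv2.INTER_CUBIC),(0,0),3)
    g=b.min(2);m=(g>thr).astype(np.uint8);k=np.zeros_like(m);k[win[1]:win[3],win[0]:win[2]]=m[win[1]:win[3],win[0]:win[2]]
    nn,l,st,ce=cv2.connectedComponentsWithStats(k);i=1+np.argmax(st[1:,4]);print(st[i],end=' ')
    u,v=x0+(ce[i][0]+.5)/8-.5,y0+(ce[i][1]+.5)/8-.5
    print(n,thr,(round(u,2),round(v,2)),ray(n,u,v,z).round(1))
for t in(135,145,155,165):blob('pics/top0.png',(262,155,332,225),'top',t,185,(210,200,360,340))
for t in(110,120,130):blob('pics/side0.png',(275,155,320,185),'side',t,184,(120,65,240,160))
# plate screws mean as cross-check of press centre (z~163)
E
```

```text
[ 246  245   64   47 1978] top 135 (np.float64(296.82), np.float64(188.15)) [540.3 -66.9 185. ]
[ 264  248   43   40 1367] top 145 (np.float64(297.12), np.float64(188.07)) [540.5 -67.8 185. ]
[268 252  35  33 900] top 155 (np.float64(297.17), np.float64(188.07)) [540.5 -68.  185. ]Traceback (most recent call last):
  File "<stdin>", line 9, in <module>
  File "<stdin>", line 6, in blob
    return _wrapfunc(a, 'argmax', axis=axis, out=out, **kwds)
    return bound(*args, **kwds)
ValueError: attempt to get argmax of an empty sequence
```

Request:
send_rows(
  commands=[
    [-1.5,-0.3,0,0],
    [0,0,10,0],
    [0,0,10,0],
    [0,0,5,0],
    [0,0,0,0],
  ],
)

```text
time: 8.95
ee_pos: [483.9, 42.7, 183.5]
tcp_rot: [0.527, 0.85, -0.001, -0.001]
wrist_force: [-0.1, 0.5, -3.3]
width: 0.266
```

Request:
send_rows(
  commands=[
    [0,0,2,0],
    [0,0,2,0],
    [0,0,2,0],
    [0,0,0,0],
    [0,0,0,0],
  ],
)

```text
time: 9.45
ee_pos: [484.8, 42.8, 178.8]
tcp_rot: [0.527, 0.85, 0.0, 0.0]
wrist_force: [0.4, -0.4, -4.1]
width: 0.266
```

```bash
python3 - <<'E'
from h import *
s,p,psi,M=pose();print(p,np.rad2deg(psi),s['wrist_force'],s['ft_torque'],s['width'])
a,d=snap('top')
cv2.imwrite('pics/t4zz.png',cv2.resize(a[170:205,280:316,::-1],None,fx=16,fy=16,interpolation=cv2.INTER_CUBIC))
E
```

```text
[484.8287241   42.83036821 178.79134345] 116.4076676801204 [ 0.37016147 -0.40388517 -4.13777487] [ 0.33502976  0.10011755 -0.01471915] 0.2660520015124053
```

View pics/t4zz.png

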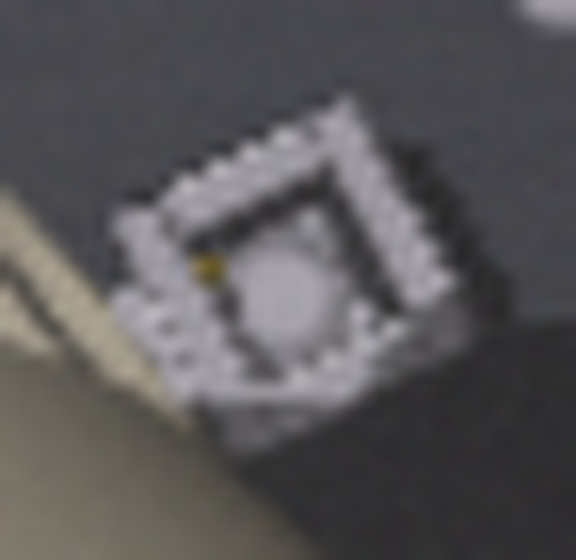

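Request:
send_rows(
  commands=[
    [0,0,1.5,0],
    [0,0,1.5,0],
    [0,0,1,0],
    [0,0,0,0],
  ],
)

```text
time: 9.9
ee_pos: [484.6, 42.8, 174.5]
tcp_rot: [0.527, 0.85, -0.0, -0.0]
wrist_force: [0.2, -0.3, -3.9]
width: 0.27
```

Request:
send_rows(
  commands=[
    [0,0,1.5,0],
    [0,0,1.5,0],
    [0,0,1,0],
    [0,0,0,0],
  ],
)

```text
time: 10.3
ee_pos: [484.7, 42.8, 170.6]
tcp_rot: [0.527, 0.85, -0.0, -0.0]
wrist_force: [0.8, 0.1, -4.8]
width: 0.265
```

```bash
python3 - <<'E'
from h import *
s,p,psi,M=pose();print(p,np.rad2deg(psi),s['wrist_force'],s['ft_torque'],s['width'])
E
```

```text
[484.67915321  42.80950473 170.55549204] 116.41311238477056 [ 0.83823425  0.05256589 -4.8473559 ] [0.3003667  0.1680144  0.00305314] 0.2654643550071474
```

Request:
send_rows(
  commands=[
    [0,0,1.5,0],
    [0,0,1.5,0],
    [0,0,1,0],
    [0,0,0,0],
  ],
)

```text
time: 10.7
ee_pos: [484.7, 42.8, 166.6]
tcp_rot: [0.527, 0.85, -0.0, -0.0]
wrist_force: [0.3, -0.0, -4.1]
width: 0.265
```

Request:
send_rows(
  commands=[
    [0,0,1.5,0],
    [0,0,1.5,0],
    [0,0,1,0],
    [0,0,0,0],
  ],
)

```text
time: 11.1
ee_pos: [484.7, 42.8, 162.6]
tcp_rot: [0.527, 0.85, -0.0, -0.0]
wrist_force: [-0.2, 0.8, -4.2]
width: 0.266
```

Request:
send_rows(
  commands=[
    [0,0,1.5,0],
    [0,0,1.5,0],
    [0,0,1.5,0],
    [0,0,0,0],
  ],
)

```text
time: 11.5
ee_pos: [484.7, 42.8, 158.0]
tcp_rot: [0.527, 0.85, -0.0, -0.0]
wrist_force: [-0.5, 0.5, -3.4]
width: 0.267
```

Request:
send_rows(
  commands=[
    [0,0,1.5,0],
    [0,0,1.5,0],
    [0,0,0,0],
  ],
)

```text
time: 11.8
ee_pos: [484.7, 42.8, 155.0]
tcp_rot: [0.527, 0.85, -0.0, -0.0]
wrist_force: [-0.8, 0.5, -4.2]
width: 0.262
```

```bash
python3 - <<'E'
from h import *
s,p,psi,M=pose();print(p,np.rad2deg(psi),s['wrist_force'],s['ft_torque'],s['width'])
E
```

```text
[484.70419424  42.82400725 155.02978864] 116.41741847131323 [-0.84095315  0.53900855 -4.16163788] [0.29960729 0.15350225 0.04353326] 0.2618194173834824
```

Request:
send_rows(
  commands=[
    [0,0,1,0],
    [0,0,0,0],
  ],
)

```text
time: 12.0
ee_pos: [484.8, 42.8, 154.2]
tcp_rot: [0.527, 0.85, -0.0, 0.0]
wrist_force: [-1.0, -1.0, -3.5]
width: 0.267
```

Request:
send_rows(
  commands=[
    [0,0,1,0],
    [0,0,0,0],
  ],
)

```text
time: 12.2
ee_pos: [484.8, 42.9, 153.4]
tcp_rot: [0.527, 0.85, 0.0, 0.0]
wrist_force: [-0.9, 0.5, -1.4]
width: 0.266
```

Request:
send_rows(
  commands=[
    [0,0,0.7,0],
    [0,0,0,0],
  ],
)

```text
time: 12.4
ee_pos: [484.9, 42.9, 153.1]
tcp_rot: [0.527, 0.85, -0.0, 0.0]
wrist_force: [-2.5, 0.7, 3.5]
width: 0.262
```

```bash
python3 - <<'E'
from h import *
s,p,psi,M=pose();print(p,np.rad2deg(psi),s['wrist_force'],s['ft_torque'],s['width'])
E
```

```text
[484.85435587  42.9262976  153.05299987] 116.41855883400025 [-2.53218773  0.74009696  3.45916165] [-0.02313854  0.46250613 -0.15086479] 0.26233128830095237
```

Request:
send_rows(
  commands=[
    [0,0,0,0],
    [0,0,0,0],
    [0,0,0,0],
  ],
  grip=160,
)

```text
time: 12.7
ee_pos: [485.2, 42.8, 152.6]
tcp_rot: [0.527, 0.85, 0.0, 0.0]
wrist_force: [-0.4, 0.7, 0.6]
width: 0.374
```

```bash
python3 - <<'E'
from h import *
s,p,psi,M=pose();print(p,np.rad2deg(psi),s['wrist_force'],s['ft_torque'],s['width'])
a,d=snap('top');b,e=snap('side')
t=cv2.resize(a[150:230,230:320,::-1],None,fx=6,fy=6,interpolation=cv2.INTER_CUBIC)
u=cv2.resize(b[130:190,225:315,::-1],None,fx=6,fy=6,interpolation=cv2.INTER_CUBIC)
cv2.imwrite('pics/t5.png',t);cv2.imwrite('pics/s5.png',u)
E
```

```text
[485.15385536  42.82152418 152.56257714] 116.41591317553113 [-0.43321809  0.65845091  0.64052801] [-0.05612349 -0.03364379 -0.01145558] 0.37443848920778544
```

View pics/t5.png

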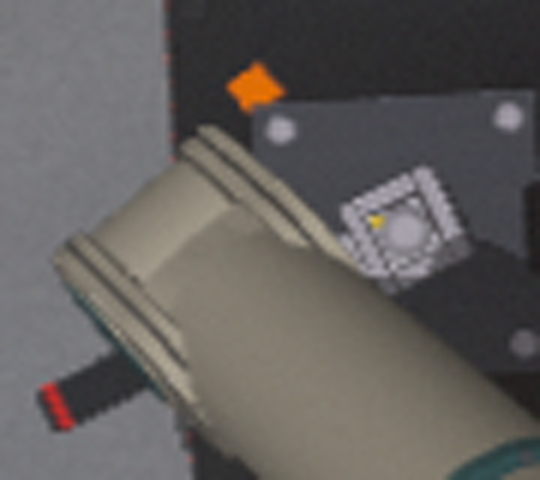

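View pics/s5.png

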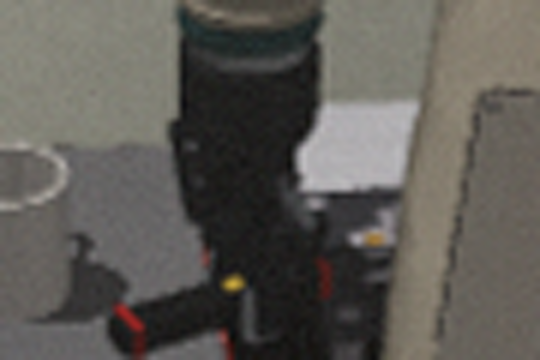

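Request:
send_rows(
  commands=[
    [0,2.5,0,0],
    [0,2.5,0,0.02],
    [0,2.5,0,0.02],
    [0,2.5,0,0.02],
    [0,2.5,0,0.02],
  ],
)

```text
time: 13.3
ee_pos: [495.7, 48.1, 152.4]
tcp_rot: [0.561, 0.828, -0.001, -0.0]
wrist_force: [-2.3, 0.6, 1.3]
width: 0.371
```

Request:
send_rows(
  commands=[
    [-0.03,2.5,0,0.02],
    [-0.03,2.5,0,0.02],
    [-0.03,2.5,0,0.02],
    [-0.03,2.5,0,0.02],
  ],
)

```text
time: 13.7
ee_pos: [504.7, 51.3, 152.4]
tcp_rot: [0.594, 0.805, -0.001, -0.001]
wrist_force: [-6.0, -1.1, 3.8]
width: 0.372
```

```bash
cat > st.py <<'E'
from h import *
s,p,psi,M=pose();f=np.array(s['wrist_force'])-[-.4,.5,.3];b=p[:2]-[540.5,-68]
print(s['time'],p.round(2),'yaw',round(psi,4),'r',round(float(np.hypot(*b)),2),'az',round(float(np.arctan2(b[1],b[0])),4),'F tool',(f@M).round(2),'T tool',(np.array(s['ft_torque'])@M).round(3))
E
python3 st.py
```

```text
13.7 [504.72  51.25 152.35] yaw 1.8701 r 124.51 az 1.8623 F tool [ 0.1  -5.79 -3.45] T tool [ 1.405  0.195 -0.064]
```

Request:
send_rows(
  commands=[
    [-0.03,2.5,0,0.02],
    [-0.03,2.5,0,0.02],
    [-0.03,2.5,0,0.02],
    [-0.03,2.5,0,0.02],
  ],
)

```text
time: 14.1
ee_pos: [511.6, 52.8, 152.1]
tcp_rot: [0.625, 0.78, -0.004, -0.002]
wrist_force: [-9.7, -1.3, 7.9]
width: 0.373
```

```bash
python3 st.py
```

```text
14.1 [511.64  52.79 152.13] yaw 1.7902 r 124.19 az 1.8053 F tool [ 0.25 -9.53 -7.51] T tool [ 2.054  0.225 -0.067]
```

Request:
send_rows(
  commands=[
    [-0.03,2.5,0,0.02],
    [-0.03,2.5,0,0.02],
    [-0.03,2.5,0,0.02],
  ],
)

```text
time: 14.4
ee_pos: [519.1, 54.4, 152.1]
tcp_rot: [0.649, 0.761, -0.003, -0.002]
wrist_force: [-9.3, -1.4, 6.9]
width: 0.371
```

```bash
python3 st.py
```

```text
14.4 [519.11  54.42 152.13] yaw 1.7303 r 124.27 az 1.7438 F tool [-0.49 -9.16 -6.49] T tool [ 2.025  0.095 -0.042]
```

Request:
send_rows(
  commands=[
    [-0.03,2.5,-0.4,0.02],
    [-0.03,2.5,-0.4,0.02],
    [0,0,0,0],
  ],
)

```text
time: 14.7
ee_pos: [526.4, 55.8, 152.7]
tcp_rot: [0.663, 0.748, -0.001, -0.001]
wrist_force: [-4.0, 0.3, -1.8]
width: 0.375
```

```bash
python3 st.py
```

```text
14.7 [526.37  55.82 152.72] yaw 1.6912 r 124.63 az 1.6844 F tool [ 0.21 -3.64  2.09] T tool [0.843 0.037 0.025]
```

Request:
send_rows(
  commands=[
    [-0.03,2.5,0.1,0.02],
    [-0.03,2.5,0,0.02],
  ],
)

```text
time: 14.9
ee_pos: [531.6, 56.4, 152.8]
tcp_rot: [0.678, 0.735, -0.001, -0.001]
wrist_force: [-5.5, 0.4, -3.0]
width: 0.375
```

```bash
python3 st.py
```

```text
14.9 [531.64  56.38 152.75] yaw 1.6507 r 124.7 az 1.6419 F tool [ 0.35 -5.06  3.32] T tool [ 0.93   0.035 -0.045]
```

Request:
send_rows(
  commands=[
    [-0.03,2.5,0,0.02],
    [-0.03,2.5,0,0.02],
  ],
)

```text
time: 15.1
ee_pos: [537.3, 56.8, 153.0]
tcp_rot: [0.693, 0.721, -0.0, -0.0]
wrist_force: [-4.4, -0.6, -2.2]
width: 0.371
```

```bash
python3 st.py
```

```text
15.1 [537.26  56.81 152.97] yaw 1.6103 r 124.85 az 1.5968 F tool [-0.9  -3.99  2.5 ] T tool [ 0.922 -0.01  -0.048]
```

Request:
send_rows(
  commands=[
    [-0.05,2.5,0.3,0.02],
    [-0.05,2.5,0,0.02],
  ],
)

```text
time: 15.3
ee_pos: [542.7, 56.9, 152.8]
tcp_rot: [0.707, 0.707, -0.0, -0.0]
wrist_force: [-5.1, 0.3, -1.6]
width: 0.377
```

```bash
python3 st.py
```

```text
15.3 [542.68  56.95 152.85] yaw 1.5702 r 124.97 az 1.5534 F tool [-0.23 -4.67  1.9 ] T tool [ 0.916 -0.06  -0.066]
```

Request:
send_rows(
  commands=[
    [-0.05,2.5,0,0.02],
    [-0.05,2.5,0,0.02],
  ],
)

```text
time: 15.5
ee_pos: [547.7, 56.8, 152.9]
tcp_rot: [0.721, 0.693, -0.0, 0.0]
wrist_force: [-4.7, -0.4, -2.2]
width: 0.367
```

```bash
python3 st.py
```

```text
15.5 [547.67  56.79 152.92] yaw 1.5302 r 125.0 az 1.5134 F tool [-1.09 -4.27  2.47] T tool [ 0.917 -0.057 -0.014]
```

Request:
send_rows(
  commands=[
    [-0.05,2.5,0,0.02],
    [-0.05,2.5,0,0.02],
  ],
)

```text
time: 15.7
ee_pos: [552.6, 56.5, 152.9]
tcp_rot: [0.735, 0.678, -0.0, -0.0]
wrist_force: [-4.3, 0.6, -2.1]
width: 0.369
```

```bash
python3 st.py
```

```text
15.7 [552.63  56.47 152.91] yaw 1.4902 r 125.06 az 1.4737 F tool [-0.18 -3.86  2.42] T tool [ 0.91  -0.088 -0.033]
```

Request:
send_rows(
  commands=[
    [-0.05,2.5,0,0.02],
    [-0.05,2.5,0,0.02],
  ],
)

```text
time: 15.9
ee_pos: [557.6, 56.0, 152.9]
tcp_rot: [0.748, 0.663, 0.0, -0.0]
wrist_force: [-4.9, 0.3, -3.1]
width: 0.377
```

```bash
python3 st.py
```

```text
15.9 [557.61  55.98 152.9 ] yaw 1.4502 r 125.16 az 1.4337 F tool [-0.78 -4.43  3.44] T tool [ 0.882 -0.067 -0.02 ]
```

Request:
send_rows(
  commands=[
    [-0.05,2.5,0.1,0.02],
    [-0.05,2.5,0,0.02],
  ],
)

```text
time: 16.1
ee_pos: [562.6, 55.2, 152.9]
tcp_rot: [0.762, 0.648, 0.0, -0.0]
wrist_force: [-4.9, 0.7, -2.0]
width: 0.374
```

```bash
python3 st.py
```

```text
16.1 [562.65  55.23 152.85] yaw 1.4102 r 125.21 az 1.393 F tool [-0.48 -4.49  2.3 ] T tool [ 0.918 -0.101 -0.039]
```

Request:
send_rows(
  commands=[
    [-0.05,2.5,0,0.02],
    [-0.05,2.5,0,0.02],
  ],
)

```text
time: 16.3
ee_pos: [567.6, 54.3, 152.9]
tcp_rot: [0.774, 0.633, 0.0, -0.0]
wrist_force: [-3.7, 0.9, -2.9]
width: 0.375
```

```bash
python3 st.py
```

```text
16.3 [567.57  54.31 152.86] yaw 1.3702 r 125.27 az 1.353 F tool [-0.23 -3.29  3.2 ] T tool [ 0.925 -0.028 -0.016]
```

```bash
python3 - <<'E'
from h import *
a,d=snap('top')
cv2.imwrite('pics/t6.png',cv2.resize(a[150:230,230:330,::-1],None,fx=7,fy=7,interpolation=cv2.INTER_CUBIC))
E
```

```text
(no output)
```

View pics/t6.png

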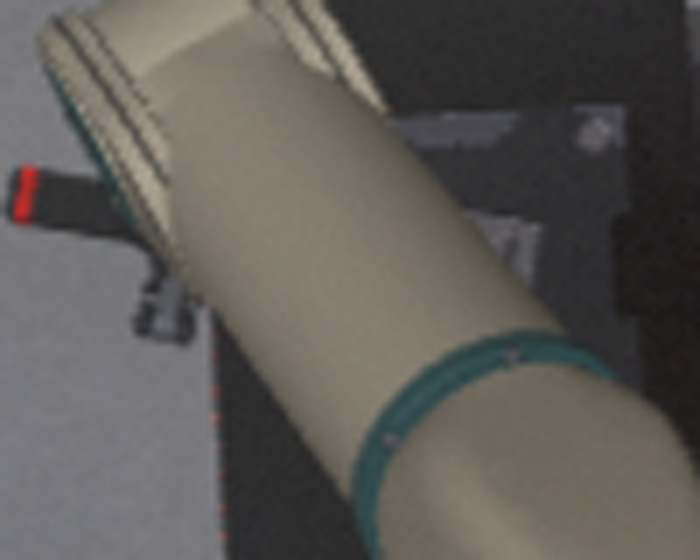

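Request:
send_rows(
  commands=[
    [-0.05,2.5,0.1,0.02],
    [-0.05,2.5,0,0.02],
  ],
)

```text
time: 16.55
ee_pos: [572.4, 53.3, 152.8]
tcp_rot: [0.787, 0.617, 0.0, -0.0]
wrist_force: [-4.9, 0.9, -3.0]
width: 0.374
```

```bash
python3 st.py
```

```text
16.55 [572.36  53.26 152.8 ] yaw 1.3304 r 125.38 az 1.3139 F tool [-0.69 -4.47  3.26] T tool [ 0.923 -0.036 -0.058]
```

Request:
send_rows(
  commands=[
    [-0.05,2.5,0,0.02],
    [-0.05,2.5,0,0.02],
  ],
)

```text
time: 16.75
ee_pos: [577.3, 51.9, 152.8]
tcp_rot: [0.799, 0.601, 0.0, -0.0]
wrist_force: [-4.4, 1.6, -2.1]
width: 0.368
```

```bash
python3 st.py
```

```text
16.75 [577.26  51.94 152.77] yaw 1.2903 r 125.44 az 1.2734 F tool [-0.03 -4.14  2.4 ] T tool [ 0.935  0.045 -0.048]
```

Request:
send_rows(
  commands=[
    [-0.05,2.5,0,0.02],
    [0,0,0,0],
  ],
)

```text
time: 16.95
ee_pos: [580.1, 51.1, 152.8]
tcp_rot: [0.805, 0.594, 0.001, 0.0]
wrist_force: [-3.0, 1.5, -3.0]
width: 0.373
```

```bash
python3 st.py
```

```text
16.95 [580.05  51.15 152.82] yaw 1.2709 r 125.54 az 1.2503 F tool [ 0.16 -2.73  3.31] T tool [ 0.698  0.068 -0.043]
```

Request:
send_rows(
  commands=[
    [-0.05,2.5,0,0.02],
    [0,0,0,0],
  ],
)

```text
time: 17.15
ee_pos: [581.6, 50.5, 152.7]
tcp_rot: [0.811, 0.585, -0.0, -0.0]
wrist_force: [-4.8, 1.6, -3.5]
width: 0.378
```

```bash
python3 st.py
```

```text
17.15 [581.58  50.54 152.66] yaw 1.2508 r 125.45 az 1.2372 F tool [-0.36 -4.51  3.84] T tool [ 1.004  0.059 -0.076]
```

Request:
send_rows(
  commands=[
    [-0.05,2.5,0.1,0.02],
    [0,0,0,0],
  ],
)

```text
time: 17.35
ee_pos: [582.3, 50.1, 152.4]
tcp_rot: [0.816, 0.578, -0.002, -0.001]
wrist_force: [-8.2, 2.5, 0.2]
width: 0.371
```

```bash
python3 st.py
```

```text
17.35 [582.25  50.09 152.43] yaw 1.2314 r 125.25 az 1.2309 F tool [-0.72 -8.04  0.18] T tool [ 1.753 -0.043 -0.074]
```

Request:
send_rows(
  commands=[
    [-0.05,2.5,0,0.02],
    [0,0,0,0],
  ],
)

```text
time: 17.55
ee_pos: [582.8, 49.7, 152.3]
tcp_rot: [0.822, 0.57, -0.003, -0.002]
wrist_force: [-11.8, 3.8, 3.9]
width: 0.373
```

```bash
python3 st.py
```

```text
17.55 [582.83  49.66 152.33] yaw 1.212 r 125.04 az 1.2255 F tool [ -0.91 -11.81  -3.49] T tool [ 2.597 -0.177 -0.159]
```

Request:
send_rows(
  commands=[
    [-0.05,1.5,-0.3,0.0],
    [0,0,0,0],
  ],
)

```text
time: 17.75
ee_pos: [584.0, 49.5, 152.4]
tcp_rot: [0.822, 0.57, -0.003, -0.002]
wrist_force: [-12.0, 3.5, 1.9]
width: 0.375
```

```bash
python3 st.py
```

```text
17.75 [583.99  49.45 152.38] yaw 1.2127 r 125.25 az 1.2162 F tool [ -1.26 -11.89  -1.51] T tool [ 2.521 -0.054 -0.102]
```

Request:
send_rows(
  commands=[
    [-0.05,1.5,0,0.0],
    [0,0,0,0],
  ],
)

```text
time: 17.95
ee_pos: [585.5, 49.2, 152.4]
tcp_rot: [0.822, 0.57, -0.003, -0.003]
wrist_force: [-11.7, 4.0, 1.2]
width: 0.374
```

```bash
python3 st.py
```

```text
17.95 [585.5   49.17 152.38] yaw 1.2128 r 125.51 az 1.2041 F tool [ -0.65 -11.79  -0.83] T tool [ 2.497  0.079 -0.091]
```

Request:
send_rows(
  commands=[
    [-0.05,2,0,0.02],
    [-0.05,2,0,0.024],
    [0,0,0,0],
  ],
)

```text
time: 18.25
ee_pos: [589.9, 47.5, 152.4]
tcp_rot: [0.834, 0.551, -0.002, -0.002]
wrist_force: [-9.9, 4.1, 0.4]
width: 0.376
```

```bash
python3 st.py
```

```text
18.25 [589.91  47.49 152.43] yaw 1.168 r 125.62 az 1.1665 F tool [ -0.41 -10.14  -0.04] T tool [ 2.251  0.046 -0.103]
```

Request:
send_rows(
  commands=[
    [-0.05,2,0,0.024],
    [-0.05,2,0,0.024],
    [0,0,0,0],
  ],
)

```text
time: 18.55
ee_pos: [594.1, 45.5, 152.5]
tcp_rot: [0.847, 0.531, -0.002, -0.002]
wrist_force: [-9.3, 4.0, -0.2]
width: 0.374
```

```bash
python3 st.py
```

```text
18.55 [594.13  45.55 152.48] yaw 1.1199 r 125.58 az 1.1295 F tool [-0.68 -9.51  0.51] T tool [ 1.954 -0.132 -0.13 ]
```

Request:
send_rows(
  commands=[
    [-0.05,2,0,0.024],
    [0,0.7,0,0.01],
    [0,0,0,0],
  ],
)

```text
time: 18.85
ee_pos: [596.8, 44.1, 152.5]
tcp_rot: [0.856, 0.517, -0.002, -0.001]
wrist_force: [-8.1, 4.0, -0.9]
width: 0.368
```

```bash
python3 st.py; python3 - <<'E'
from h import *
a,d=snap('top')
cv2.imwrite('pics/t7.png',cv2.resize(a[150:230,230:330,::-1],None,fx=7,fy=7,interpolation=cv2.INTER_CUBIC))
E
```

```text
18.85 [596.79  44.09 152.49] yaw 1.0861 r 125.43 az 1.1054 F tool [-0.49 -8.45  1.23] T tool [ 1.819 -0.125 -0.09 ]
```

View pics/t7.png

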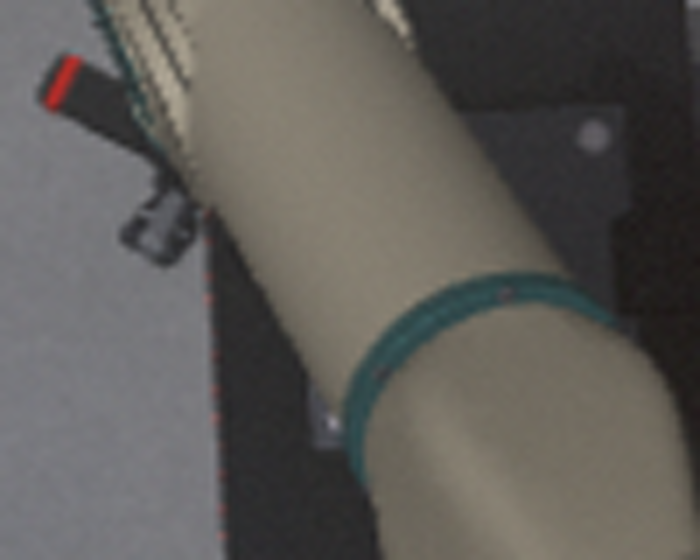

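Request:
send_rows(
  commands=[
    [0.05,-2,0,-0.02],
    [0.05,-2,0,-0.024],
    [0.05,-2,0,-0.024],
    [0,0,0,0],
  ],
)

```text
time: 19.3
ee_pos: [590.5, 47.1, 152.4]
tcp_rot: [0.838, 0.546, -0.002, -0.002]
wrist_force: [-10.7, 4.7, 0.6]
width: 0.37
```

```bash
python3 st.py
```

```text
19.3 [590.53  47.14 152.44] yaw 1.1553 r 125.54 az 1.1608 F tool [ -0.28 -11.09  -0.22] T tool [ 2.219 -0.124 -0.102]
```

Request:
send_rows(
  commands=[
    [0.05,-2,0,-0.024],
    [0.05,-2,0,-0.024],
    [0.05,-2,0,-0.024],
    [0,0,0,0],
  ],
)

```text
time: 19.7
ee_pos: [584.4, 49.6, 152.4]
tcp_rot: [0.818, 0.576, -0.003, -0.002]
wrist_force: [-11.5, 3.6, 2.0]
width: 0.37
```

```bash
python3 st.py
```

```text
19.7 [584.35  49.58 152.38] yaw 1.2273 r 125.5 az 1.2138 F tool [ -0.84 -11.52  -1.64] T tool [ 2.525 -0.058 -0.096]
```

Request:
send_rows(
  commands=[
    [0.05,-2,0,-0.01],
    [0.05,-2,0,0],
    [0,0,0,0],
  ],
)

```text
time: 20.0
ee_pos: [582.5, 50.1, 152.6]
tcp_rot: [0.815, 0.579, -0.001, -0.001]
wrist_force: [-8.0, 3.0, -2.3]
width: 0.37
```

```bash
python3 st.py
```

```text
20.0 [582.51  50.11 152.57] yaw 1.2361 r 125.36 az 1.2291 F tool [-0.13 -8.05  2.59] T tool [ 1.606 -0.006 -0.081]
```

Request:
send_rows(
  commands=[
    [0.05,-2,0,-0.0],
    [0.05,-2,0,0],
    [0,0,0,0],
  ],
)

```text
time: 20.3
ee_pos: [581.5, 50.6, 153.3]
tcp_rot: [0.815, 0.579, 0.001, 0.001]
wrist_force: [-3.0, 1.9, -1.6]
width: 0.375
```

```bash
python3 st.py
```

```text
20.3 [581.49  50.63 153.31] yaw 1.2351 r 125.52 az 1.2381 F tool [ 0.49 -2.9   1.89] T tool [ 0.504 -0.126 -0.062]
```

Request:
send_rows(
  commands=[
    [0,-2,0,0],
    [0,-2,0,0],
    [0,0,0,0],
  ],
)

```text
time: 20.6
ee_pos: [577.8, 52.4, 153.5]
tcp_rot: [0.815, 0.579, 0.001, 0.001]
wrist_force: [-0.4, -0.1, -0.5]
width: 0.374
```

```bash
python3 st.py
```

```text
20.6 [577.77  52.42 153.5 ] yaw 1.2356 r 126.06 az 1.2706 F tool [-0.51  0.23  0.79] T tool [-0.03   0.034  0.043]
```

Request:
send_rows(
  commands=[
    [0,0,0,0],
    [0,0,0,0],
    [0,0,0,0],
    [0,0,0,0],
  ],
  grip=60,
)

```text
time: 21.0
ee_pos: [577.0, 52.3, 152.9]
tcp_rot: [0.815, 0.579, 0.0, 0.0]
wrist_force: [0.1, 0.4, -0.5]
width: 0.765
```

Request:
send_rows(
  commands=[
    [0,0,-5,0],
    [0,0,-10,0],
    [0,0,-20,0],
    [0,0,-30,0],
    [0,0,-30,0],
  ],
)

```text
time: 21.5
ee_pos: [576.8, 52.4, 249.6]
tcp_rot: [0.815, 0.579, 0.0, -0.0]
wrist_force: [0.3, -0.5, 0.3]
width: 0.767
```

```bash
python3 st.py; python3 - <<'E'
from h import *
s,p,psi,M=pose()
plan(p,psi,[(540,150,300,psi),(440,250,350,psi),(300,400,350,psi)],step=40)
E
```

```text
21.5 [576.76  52.4  249.6 ] yaw 1.236 r 125.74 az 1.2783 F tool [-0.74  0.99  0.04] T tool [-0.03   0.013 -0.037]
[[26.7, -22.3, -16.8, -0.0], [26.7, -22.2, -16.8, -0.0], [26.7, -22.3, -16.8, -0.0], [15.4, -31.8, -12.5, -0.0], [15.4, -31.8, -12.5, -0.0]]
[[15.4, -31.8, -12.5, -0.0], [15.4, -31.9, -12.5, -0.0], [15.9, -30.3, -0.0, -0.0], [16.0, -30.2, -0.0, -0.0], [15.9, -30.3, -0.0, -0.0]]
[[16.0, -30.2, -0.0, -0.0], [15.9, -30.3, -0.0, -0.0], [16.0, -30.2, -0.0, -0.0]]
end [300. 400. 350.] 1.236
```

Request:
send_rows(
  commands=[
    [26.7,-22.3,-16.8,0],
    [26.7,-22.2,-16.8,0],
    [26.7,-22.3,-16.8,0],
    [15.4,-31.8,-12.5,0],
    [15.4,-31.8,-12.5,0],
  ],
)

```text
time: 22.0
ee_pos: [489.3, 201.4, 324.9]
tcp_rot: [0.815, 0.58, 0.001, 0.0]
wrist_force: [0.9, 0.8, -0.1]
width: 0.764
```

Request:
send_rows(
  commands=[
    [15.4,-31.8,-12.5,0],
    [15.4,-31.9,-12.5,0],
    [15.9,-30.3,0,0],
    [16,-30.2,0,0],
    [15.9,-30.3,0,0],
  ],
)

```text
time: 22.5
ee_pos: [369.0, 326.0, 349.5]
tcp_rot: [0.815, 0.579, 0.001, 0.0]
wrist_force: [0.4, 0.4, 0.3]
width: 0.762
```

Request:
send_rows(
  commands=[
    [16,-30.2,0,0],
    [15.9,-30.3,0,0],
    [16,-30.2,0,0],
    [0,0,0,0],
    [0,0,0,0],
  ],
)

```text
time: 23.0
ee_pos: [299.7, 400.4, 349.0]
tcp_rot: [0.814, 0.58, 0.0, 0.0]
wrist_force: [0.8, -0.1, -0.5]
width: 0.764
```

```bash
python3 - <<'E'
from h import *
a,d=snap('top','t8');b,e=snap('side','s8')
cv2.imwrite('pics/t8z.png',cv2.resize(a[130:230,225:345,::-1],None,fx=6,fy=6,interpolation=cv2.INTER_CUBIC))
cv2.imwrite('pics/s8z.png',cv2.resize(b[130:220,230:350,::-1],None,fx=6,fy=6,interpolation=cv2.INTER_CUBIC))
E
```

```text
(no output)
```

View pics/t8z.png

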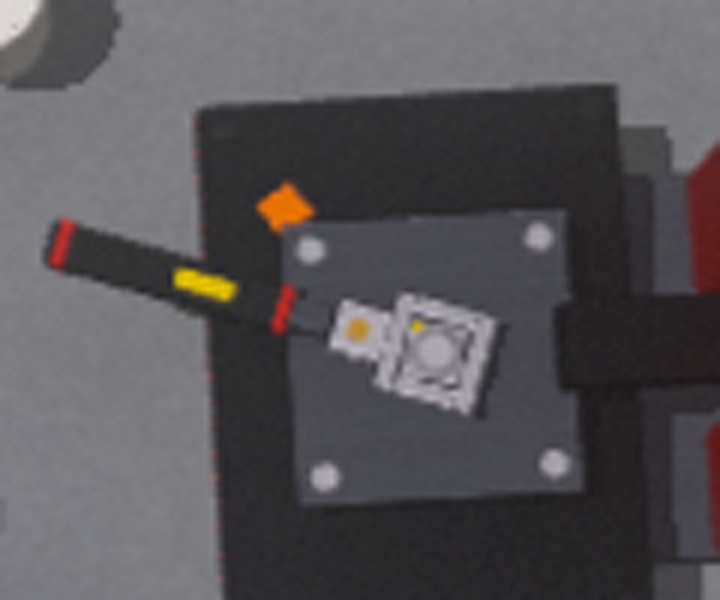

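View pics/s8z.png

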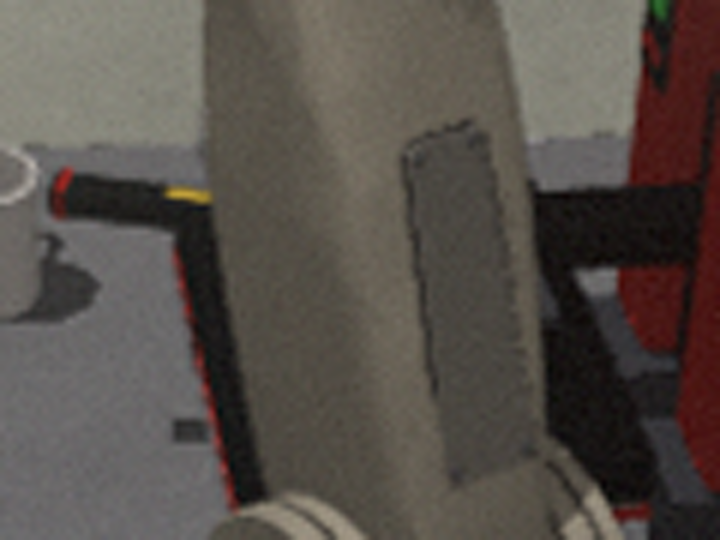

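View pics/t8.png

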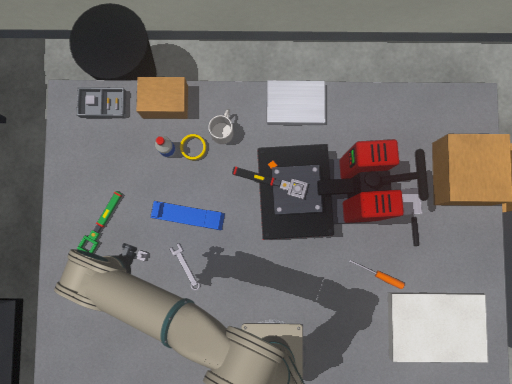

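```bash
python3 - <<'E'
from h import *
z=np.load('/tmp/top.npz');P=pts('top',z['d']);a=z['im']
for nm,c in(('tail',(235.5,170.5)),('grip',(259,177)),('neck',(284.5,184.5))):
    u,v=map(round,c);print(nm,np.median(P[v-1:v+2,u-1:u+2,2]))
g=a.min(2)[175:200,286:309];m=g>140;Q=P[175:200,286:309][m];print('ring',np.percentile(Q[:,2],[10,30,50,70,90]),Q.mean(0))
E
```

```text
tail 179.64427879864203
grip 181.25148200746696
neck 181.80975516682932
ring [176.04843028 177.98684004 179.61260552 181.8124225  184.68246804] [541.35867669 -63.50589099 180.10985659]
```

```bash
python3 -c "
from h import *
print(job_done())"
```

```text
the job is handed in; nothing more can be done
None
```

The job is done and handed in at about 23 s. The click wrench is sitting flat and straight on the bolt, and the arm is clear of it.

- **Tightening:** I lowered the ring onto the bolt head without touching its sides, until it met the plate. I then opened the fingers slightly and pushed the handle clockwise. The bolt turned at about 4–5 N on the grip (briefly about 9 N while the fingers dragged on the handle). It came home after about 0.7 rad.
- **Click:** The handle gave way at about 12 N. I stopped at a kink of about 0.18 rad, estimated from how far the grip moved and how far the force fell to 8.5 N. It is an estimate because no camera view of the hinge was clear at that moment. I then eased off until the force was zero, opened the fingers and lifted away.
- **Last checks:** In the final top picture the handle lines up with the ring to within about 0.6°. The ring, neck, grip and tail tops all measure 180–182 mm, which is flat on the plate within the depth noise. In the top picture, the other things in view look unmoved; the arm hid the spare bolt and part of the green look-alike.
- **Disagreements:** Before lowering, the ring's position from the arm and from the camera differed by up to about 3 mm, but it went on without side load. The arm hid the ring in the final side picture, so only the top camera confirms that it is seated.

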